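# Hang the forming plunger on the sprung retracting hook

### The job

By its orange grip, pull the sprung hook down, feel for the eye of the plunger that stands in its mould, pass the hook under the eye's bar from the side and let the spring lift the plunger clear of the mould. Keep hold and let the hook rise slowly all the way to its top stop before letting go, press on the plunger only gently, handle nothing but the orange grip, and leave the plunger hanging on the hook over its mould with everything else undisturbed.

Things in the scene. Friction and masses are not known exactly. Their poses are not given: they have to be found in the camera images.
- balancer: Fixed rail of the retractor: aluminium bar 70 x 630 x 34 mm; origin at the centre of its underside, on the table. y runs along the rail and is the hook's travel; x points away from the working side. Grip, hook and moulds stand on the line 150 mm to its -x side. A 30 mm square mast, 400 mm high, rides on it, 150 mm beyond and 100 mm to the +y side of the grip.
- trolley (a joint): Travel of the mast along the rail, m, -0.10 to 0.25, growing towards +y of the rail; 0: mast in mid-rail, grip 100 mm to its -y side. It slides easily (about 1 N) and stays where it is left.
- hoist (a joint): How far the hook's carriage is pulled down, m: 0 at its top stop, at most 0.13. A spring pulls it up with about 7.5 N at the top, 12.5 N at 0.12 m; let go, empty or loaded, it snaps up. It only slides up and down (and along the rail); it cannot turn or swing.
- handle: Orange upright grip, 24 x 24 mm and 50 mm tall, nothing above it, on the end of a dark arm 20 mm wide from the mast; axes as the balancer's, z up. Origin on its axis, 3 mm above mid height, 298 mm above the table when retracted. The arm's top (foot of the grip) is 28 mm, its underside 48 mm below the origin. The hook is fixed under it.
- hook_root (a point): Point on the grip's axis at the arm's underside. The 7 mm steel bar hook hangs here, its seat (inner bottom of the bend) on this axis, 49 to 81 mm below: adjustable, not measured, so feel or look. Shank 12 mm to rail -y; open tip points to +y, reaching 17.5 mm from the axis, 12.5 mm above the seat. Bend's underside: 7 mm below the seat, flat for 10 mm along y.
- plunger: Green tapered forming plunger, about 0.45 kg, loose, standing in a mould; origin at the centre of its underside, z up. Foot 40 mm tall, 56 to 70 mm wide, stem, a 66 x 32 mm plate (top 68 mm above origin) and on it the eye: two 8 mm posts 54 mm apart along its x, bridged by an 8 mm bar. Opening under the bar: 46 wide, 27 mm high. The bar lies across the hook's travel within 0.25 rad.
- eye (a point): Centre of the eye's bar, 99 mm above the plunger's origin; the bar's top is 4 mm above and its underside 4 mm below this point. About 111 mm above the table while the plunger is in the mould.
- mould_a: Grey mould in which the plunger stands: a cup 96 mm wide at its rim on a 110 mm square steel foot, 50 mm high overall, fixed; inner floor 12 mm above the table; origin at the centre of its underside. It is within 5 mm of the line under the hook's travel. An equal, empty mould stands beside it.
- pot1: Bystander: fibre pot, 72 mm wide, 65 mm tall. Origin under its centre.
- pot2: Bystander: dark fibre pot, 64 mm wide, 55 mm tall. Origin under its centre.
- pot3: Bystander: fibre pot, 68 mm wide, 70 mm tall. Origin under its centre.
- spare_plunger: Bystander: green plunger with a round knob and no eye, 88 mm tall. Origin under its centre.
- carton: Bystander: yellow carton 50 x 90 x 130 mm. Origin under its centre.
- jar: Bystander: amber jar 60 mm wide, 80 mm tall. Origin under its centre.
- spat: Bystander: spatula lying on the table.
There are look-alikes about, which are no part of the job. What is shaped like the mould_a but blue is not meant. Leave any blue look-alike of the plunger alone.

How it is judged:
On the way, in this order (a step that is already met when the one before it is completed fails the run):
1. the hook is pulled well down by its grip (value of joint hoist above 0.05 m and contact force between the fingers and handle above 1 N), for 0.2 s.
2. the hook carries the plunger, raised 10 mm or more, with the grip still held (z of eye in the frame of mould_a above 0.121 m and contact force between handle and plunger above 2 N and contact force between the fingers and handle above 1 N), for 0.2 s.
At the end, for the whole second after the job is handed in: The hook is back at its top stop (within 8 mm) with the plunger hanging from it: eye within 20 mm of the grip's axis and more than 152 mm above the mould's underside (foot clear of the mould), plunger within 35 mm of being over its mould, upright within 0.2 rad, slower than 0.05 m/s (value of joint hoist below 0.008 m and z of eye in the frame of mould_a above 0.152 m and contact force between handle and plunger above 2 N and horizontal distance between eye and handle below 0.02 m and horizontal distance between plunger and mould_a below 0.035 m and angle between plunger's own z axis and vertical below 0.2 rad and linear speed of plunger below 0.05 m/s); the robot touches nothing.
It fails at once if the hook or its arm presses on the plunger with more than 15 N (contact force between handle and plunger above 15 N).
It fails at once if the hook snaps up (faster than 0.4 m/s) (velocity of joint hoist below -0.4 m/s).
It fails at once if the fingers or the arm touch the plunger (contact force between any of the fingers, the arm and plunger above 0.5 N).
It fails at once if a bystander is moved by more than 20 mm (distance of any of pot1, pot2, pot3, spare_plunger, carton, jar, spat from where it was at the start of the episode above 0.02 m).
It also fails if it takes over 54 s, if anything falls off the work surface, if the arm or the gripper's body presses on something with over 40 N, if the wrist force passes 120 N, or if a joint passes its speed limit or range.

### The arm

A 6-joint arm with a two-finger parallel gripper is mounted at the origin on the work surface. World frame = base frame: x ahead of the robot, y to its left, z up, the work surface at z = 0. Lengths are in m, angles in rad, forces in N, time in s.
With the tool pointing down it reaches from about 0.25 to 0.8 m from the base axis. Payload 8.5 kg.
Tool frame: the origin (TCP) lies midway between the tips of the shut fingers; the grasp point (between the pads) lies 19 mm behind it; z points along the fingers, y is the direction in which the jaws open and shut (so a half turn about z gives the same grasp; the last joint's range is limited). The gripper opens to 85 mm and grips with 20 to 120 N. Pads are 22 mm wide; open, the fingers measure 114 mm over their backs; the gripper's body (76 mm by 85 mm) begins 54 mm behind the grasp point. The pads swing forward as they close: fully open they stand 13 mm farther back than shut.
Start: joints at [-1.219, 0.238, -0.013, 1.319, 0, 1.571], TCP at [0.181, -0.493, 0.231] pointing down, gripper open.
Joint ranges: [-2.66, 2.66], [-1.03, 1.9], [-1.14, 1.46], [-1.82, 2.27], [-1.45, 1.34], [-3.14, 3.14]. Speed limits (rad/s): [2.22, 2.22, 2.79, 3.14, 3.14, 3.14].

### API

Orientations are given as a rotation vector (axis times angle).
In Python, from workcell import env gives the robot as it stands.
- The arm moves only by the tool arm_command, never from a script. Its argument "series" is a list of rows, each a list of 3 entries, a list of its own where there are three numbers: the shift along the tool's x, y, z scaled (see below), then the turn about the tool's z scaled (see below), then the gripper's target within -1 to 1 (shut at 1, half-way at 0, fully open at -1). In form: [[[dx, dy, dz], twist, claw], ...]. A call has 1 to 5 rows; each row shifts and turns the pose as measured when the row begins, along the tool's axes as they then stand; what a row does not reach is not made up. The controller multiplies each number of a shift by 0.025 m and each number of a turn by 0.08 rad. A row lasts 1/10 s, in which the tool goes at most 50 mm and 8.59 degrees, less where a joint would pass 70% of its speed; a pose out of reach is approached as far as the arm can. A call with a number of a shift or a turn outside -1 to 1 is refused whole. A call with a gripper value outside its range is refused whole. The fingers move at their own pace and stop on an object; "grip_force" is the grip in N (left out, the last holds). Time passes only in rows, so rows that do not move let the fingers close. It gives the time, the measured TCP pose, the force and the opening at its end, in the units of the state.
- env.get_state(): the state, without advancing time (a new reading comes with each control period).
- env.capture(name): name is "scene" or "top"; returns a dict with "image" (480x640x3 uint8, red, green, blue), "z_map" (480x640 float32, m along the optical axis (not along the pixel's ray), 0 where there is no reading), "K" (3x3 intrinsics, pixels), "view" (4x4, takes a point from world to camera coordinates). Camera axes: x right, y up, looking along -z (the intrinsics and any distortion apply to the point x, -y, -z); pixel columns grow to the right and rows downward; lengths in m; the calibration is good to about 2 mm. A picture is of the moment at which its call begins.
- env.job_done(): hands the job in, once; it reports no verdict.
The state is a dict: "clock": time; "joints": joint angles; "joint_vel": joint speeds; "tau": joint torques, N m; "ee_pos": TCP position; "tool_rot": TCP orientation; "contact_force": force on the tool from outside, world axes, zero at the start; "ft_torque": the same for the moment, N m; "opening": opening from 0.0 (shut) to 1.0 (fully open).
Only numpy, scipy, OpenCV 4.12 (cv2) and the standard library are available. Lean on these libraries where they do the work, as an engineer would, in place of code of your own. Each camera call takes 0.05 s, during which the arm holds its last target.

## Working session

There is one attempt and no reset: what is moved stays moved. The work goes in short steps, Python scripts to look and compute and a tool call to move; the robot and the scene stay as the last step left them, time stands still between calls to the robot, and variables do not carry over. Pictures are saved under pics/ and viewed, and the job is handed in when it is done.

Besides the shell and the picture viewer there is one more tool, called after "Call:" as name(argument=value, ...), one argument or row to a line, values as JSON. arm_command: Moves the arm, as the interface text tells. Shifts and turns lie within -1 to 1; 1 stands for 0.025 m of shift or 0.08 rad of turn. Its arguments: {"type":"object","properties":{"series":{"type":"array","items":{"type":"array"}},"grip_force":{"type":"number"}},"required":["series"]}

```bash
mkdir -p pics; ls
python3 - <<'E'
from workcell import env
import cv2,numpy as np
print(env.get_state())
for n in ("scene","top"):
    c=env.capture(n); np.savez("pics/%s0.npz"%n,**c); cv2.imwrite("pics/%s0.png"%n,c["image"][:,:,::-1]); print(c["K"],c["view"])
E
```

```text
pics
{'clock': 0.0, 'joints': array([-1.21899121e+00,  2.38801995e-01, -1.42436732e-02,  1.31922117e+00,
        5.24772241e-05,  1.57079669e+00]), 'joint_vel': array([ 0.00092869, -0.00121745,  0.00145487,  0.00033355,  0.00028264,
        0.00092064]), 'tau': array([-1.06381292e-03, -5.38779223e+01,  3.46440232e+01,  1.84100715e-02,
       -1.23729276e-05, -7.26696271e-06]), 'ee_pos': array([ 0.18078197, -0.49244591,  0.23067063]), 'tool_rot': array([-3.09168029e+00, -5.49513200e-01,  3.22912473e-04]), 'contact_force': array([ 1.17526253,  0.90347798, -0.39582165]), 'ft_torque': array([ 0.00300614, -0.01692554,  0.00819487]), 'opening': 1.0026554020357146}
[[456.70065716   0.         327.33472636]
 [  0.         456.70065716 248.48372912]
 [  0.           0.           1.        ]] [[ 0.30240069  0.95303525 -0.01666222 -0.14149412]
 [-0.60942535  0.20675425  0.76541062  0.18185465]
 [ 0.73290829 -0.22130632  0.64332647 -1.73235263]
 [ 0.          0.          0.          1.        ]]
[[543.33473602   0.         312.59273761]
 [  0.         543.33473602 255.75882605]
 [  0.           0.           1.        ]] [[ 0.022211   -0.99970762  0.00955709 -0.026302  ]
 [ 0.99373563  0.02312358  0.10933798 -0.53910135]
 [-0.10952701  0.00706872  0.99395869 -1.51180231]
 [ 0.          0.          0.          1.        ]]
```

View pics/scene0.png

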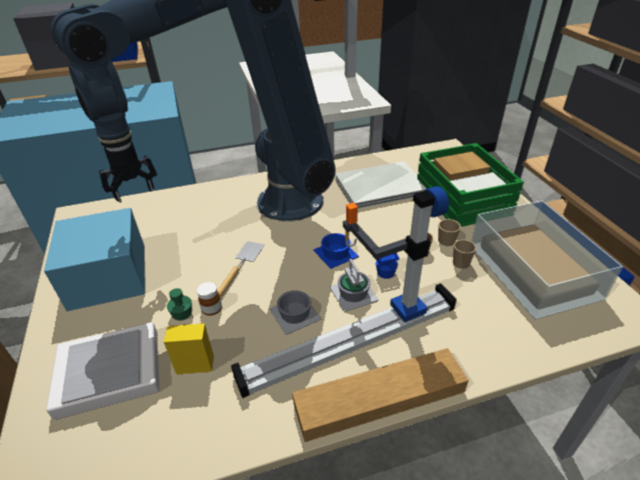

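View pics/top0.png

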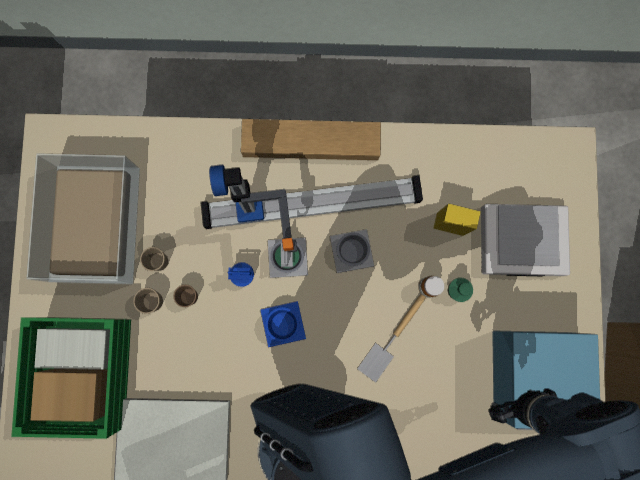

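The top view shows the grip (orange, ~288,243) almost over the plunger's mould (~287,257). The empty mould is at ~351,251 and the rail runs from ~207,214 to ~418,188. Next I'll zoom in and measure.

```bash
cat > h.py <<'E'
import numpy as np,cv2
def cam(c):
    V=np.array(c["view"]);K=np.array(c["K"]);R=V[:3,:3];t=V[:3,3];return K,R,t,-R.T@t
def ray(c,u,v):
    K,R,t,o=cam(c); d=np.array([(u-K[0,2])/K[0,0],-(v-K[1,2])/K[1,1],-1.]); return o,R.T@d
def onz(c,u,v,z):
    o,d=ray(c,u,v); return o+d*(z-o[2])/d[2]
def proj(c,p):
    K,R,t,o=cam(c); q=R@np.asarray(p)+t; return np.array([K[0,0]*q[0]/-q[2]+K[0,2],-K[1,1]*q[1]/-q[2]+K[1,2]])
def px(c,u,v):
    o,d=ray(c,u,v); return o+d*c["z_map"][int(v),int(u)]
def tri(c1,p1,c2,p2):
    o1,d1=ray(c1,*p1);o2,d2=ray(c2,*p2)
    A=np.stack([d1,-d2],1);s=np.linalg.lstsq(A,o2-o1,rcond=None)[0]
    a=o1+s[0]*d1;b=o2+s[1]*d2;return (a+b)/2,np.linalg.norm(a-b)
E
python3 - <<'E'
from h import *
S=dict(np.load("pics/scene0.npz"));T=dict(np.load("pics/top0.npz"))
for n,c,(x,y,w,h) in (("s",S,(310,190,140,130)),("t",T,(190,150,240,180))):
    cv2.imwrite(f"pics/{n}crop.png",cv2.resize(c["image"][y:y+h,x:x+w,::-1],None,fx=800//w if n=="t" else 4.6,fy=800//w if n=="t" else 4.6,interpolation=cv2.INTER_CUBIC))
cs=[]
for c in (S,T):
    hsv=cv2.cvtColor(c["image"],cv2.COLOR_RGB2HSV)
    m=cv2.inRange(hsv,(5,180,120),(16,255,255)); n,l,st,ce=cv2.connectedComponentsWithStats(m)
    for i in range(1,n):
        if st[i,4]>20: print(st[i],ce[i], np.median(np.array([px(c,u,v) for v,u in zip(*np.where(l==i))]),0),np.max(np.array([px(c,u,v) for v,u in zip(*np.where(l==i))]),0))
E
```

```text
[347 203  10  20 152] [351.84210526 211.80921053] [0.54741446 0.04474494 0.30759741] [1.42327036 0.0576904  0.97291721]
[282 238  11  12 103] [287.33980583 243.21359223] [0.53569427 0.04742988 0.31950041] [0.54795513 0.05924568 0.32613431]
```

View pics/scrop.png

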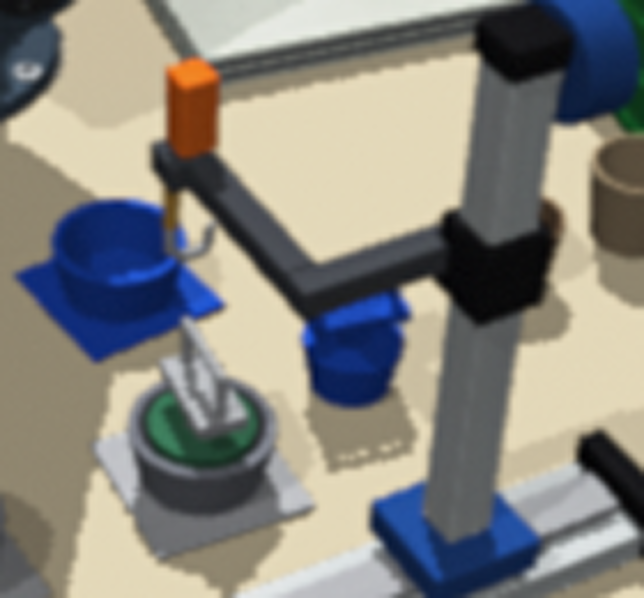

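View pics/tcrop.png

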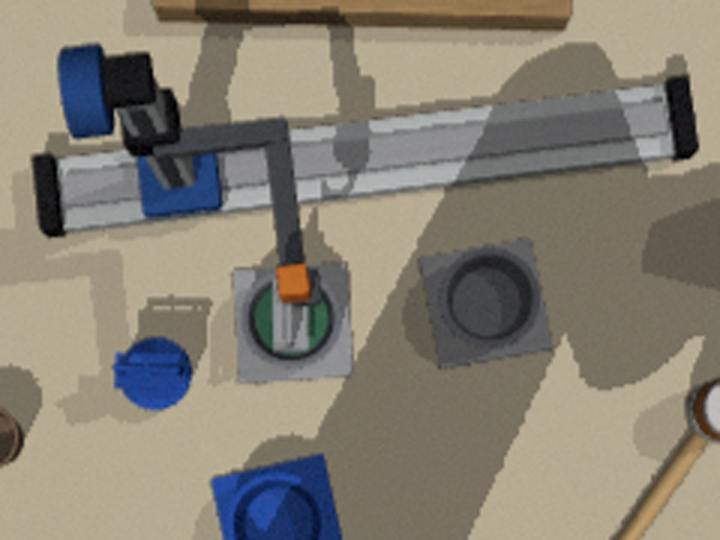

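```bash
python3 - <<'E'
from h import *
S=dict(np.load("pics/scene0.npz"));T=dict(np.load("pics/top0.npz"))
a=onz(T,206,215,.034);b=onz(T,417,189,.034);print("rail",a,b,np.linalg.norm(a-b),(a+b)/2); e=(a-b)/np.linalg.norm(a-b);print("ydir",e,np.arctan2(-e[0],e[1]))
# edges of rail by grey mask fit: depth points at z ~.034
K,R,t,o=cam(T)
vv,uu=np.mgrid[0:480,0:640]
def cloud(c):
    K,R,t,o=cam(c);d=np.stack([(uu-K[0,2])/K[0,0],-(vv-K[1,2])/K[1,1],-np.ones(uu.shape)],-1)@R
    return o+d*c["z_map"][...,None]
P=cloud(T);Q=cloud(S);np.savez("pics/clouds.npz",P=P,Q=Q)
m=(P[...,2]>.028)&(P[...,2]<.04)&(uu>200)&(uu<425)&(vv>170)&(vv<232)&(P[...,0]>.6)
p=P[m][:,:2];r=cv2.minAreaRect(p.astype(np.float32));print("rail rect",m.sum(),r)
for n,A in(("top",P),("scene",Q)):
    g=np.array([.535,.047])
    for nm,z0,z1 in (("grip",.29,.33),("hook",.17,.252),("eye",.1,.13),("plate",.07,.09),("rim",.045,.056)):
        m=(A[...,2]>z0)&(A[...,2]<z1)&(np.hypot(A[...,0]-.525,A[...,1]-.047)<.07)
        q=A[m]; 
        if len(q): print(n,nm,len(q),q.min(0).round(4),q.max(0).round(4),np.median(q,0).round(4),cv2.minAreaRect(q[:,:2].astype(np.float32)))
E
python3 - <<'E'
from h import *
S=dict(np.load("pics/scene0.npz"));T=dict(np.load("pics/top0.npz"))
cv2.imwrite("pics/s2.png",cv2.resize(S["image"][200:310,325:395,::-1],None,fx=8,fy=5.4,interpolation=cv2.INTER_CUBIC))
cv2.imwrite("pics/t2.png",cv2.resize(T["image"][230:285,260:315,::-1],None,fx=10,fy=10,interpolation=cv2.INTER_CUBIC))
E
```

```text
rail [0.64874522 0.29201159 0.034     ] [ 0.73898787 -0.30964191  0.034     ] 0.6083836595735292 [ 0.69386654 -0.00881516  0.034     ]
ydir [-0.14833181  0.98893765  0.        ] 0.14888120726355575
rail rect 1977 ((0.6964039206504822, -0.007824540138244629), (0.07531368732452393, 0.6301705241203308), 8.454400062561035)
top grip 121 [0.5237 0.0345 0.29  ] [0.548  0.0596 0.3261] [0.5357 0.0475 0.3191] ((0.536910355091095, 0.047524068504571915), (0.024416308850049973, 0.02389136515557766), 8.72247314453125)
top hook 4 [0.532  0.0573 0.1939] [0.5354 0.0642 0.2103] [0.5341 0.0619 0.2051] ((0.5334607362747192, 0.06075531616806984), (0.007327858358621597, 0.001766030676662922), 53.88777542114258)
top eye 40 [0.5066 0.0546 0.1066] [0.5411 0.061  0.1222] [0.5226 0.0576 0.1136] ((0.5239111185073853, 0.05770391970872879), (0.03442511335015297, 0.00571516202762723), 1.589410662651062)
top plate 156 [0.5035 0.042  0.0719] [0.567  0.074  0.0877] [0.5259 0.0612 0.08  ] ((0.5356324911117554, 0.05793634057044983), (0.06370017677545547, 0.030508767813444138), 1.6165622472763062)
top rim 375 [0.49   0.
[... 429 characters left out ...]
0.0375 0.2074] ((0.5595948100090027, 0.048050716519355774), (0.051395442336797714, 0.034276049584150314), 6.463830947875977)
scene eye 55 [0.507  0.0546 0.1012] [0.5673 0.0634 0.1171] [0.5445 0.0578 0.1123] ((0.5371948480606079, 0.058032143861055374), (0.060267362743616104, 0.008669853210449219), 2.0760605335235596)
scene plate 191 [0.5037 0.0409 0.07  ] [0.5733 0.0761 0.0896] [0.5438 0.0543 0.0791] ((0.5386791825294495, 0.05808783322572708), (0.06922462582588196, 0.03346807509660721), 2.8029086589813232)
scene rim 370 [0.4937 0.0113 0.045 ] [0.5881 0.1048 0.0553] [0.5519 0.0465 0.0498] ((0.5424196720123291, 0.05790483206510544), (0.09340234845876694, 0.08868510276079178), 77.41930389404297)
```

View pics/s2.png

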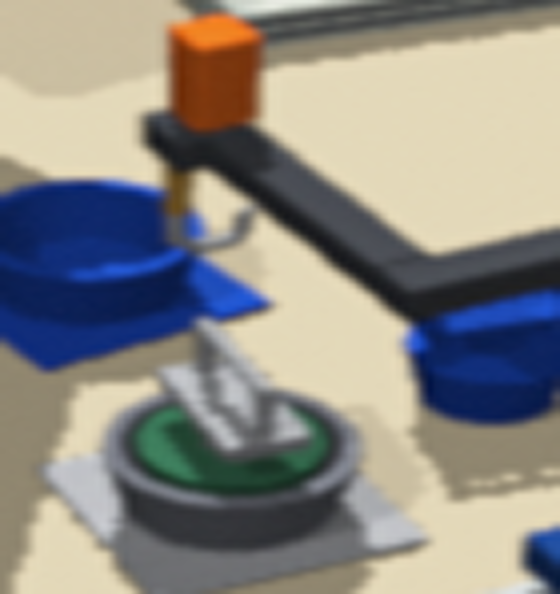

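View pics/t2.png

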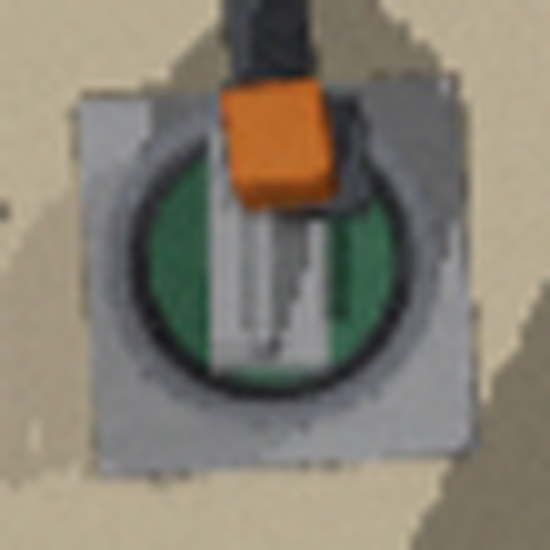

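```bash
cat >> h.py <<'E'
from scipy.spatial.transform import Rotation as Ro
YD=np.array([-.148,.989,0]);XD=np.array([.989,.148,0]);G=np.array([.537,.0472,0])
def go(st,p,jaw=None):
    R=Ro.from_rotvec(st["tool_rot"]).as_matrix();d=R.T@(np.asarray(p)-st["ee_pos"])
    return d/.025
def onplane(c,u,v):
    o,d=ray(c,u,v);s=(G-o)@XD/(d@XD);return o+s*d
def show(st):
    R=Ro.from_rotvec(st["tool_rot"]).as_matrix();d=st["ee_pos"]-G
    print("t",round(st["clock"],2),"ee",st["ee_pos"].round(4),"rail",(d@XD).round(4),(d@YD).round(4),"F",st["contact_force"].round(2),"open",round(st["opening"],3))
    print("toolx",R[:,0].round(3),"tooly",R[:,1].round(3),"z",R[:,2].round(3))
E
python3 - <<'E'
from h import *
from workcell import env
S=dict(np.load("pics/scene0.npz"));st=env.get_state();show(st)
for u,v in((350.6,246.3),(356.25,238.5),(347,240)):
    p=onplane(S,u,v);print(p,(p-G)@YD)
R=Ro.from_rotvec(st["tool_rot"]).as_matrix()
a=np.arctan2(R[1,1],R[0,1]);print("jaw angle",a,"rail y ang",np.arctan2(YD[1],YD[0]),"x",np.arctan2(XD[1],XD[0]))
print(go(st,[.537,.047,.37]),go(st,[.537,.047,.37])[:2]*.025)
E
python3 - <<'E'
from h import *
S=dict(np.load("pics/scene0.npz"))
cv2.imwrite("pics/s3.png",cv2.resize(S["image"][215:260,335:370,::-1],None,fx=16,fy=13,interpolation=cv2.INTER_NEAREST))
E
```

```text
t 0.1 ee [ 0.1808 -0.4925  0.2307] rail -0.4322 -0.481 F [ 0.64 -0.01  0.27] open 1.002
toolx [ 0.939  0.345 -0.   ] tooly [ 0.345 -0.939 -0.001] z [-0.     0.001 -1.   ]
[0.53702112 0.0470589  0.18496241] -0.00014267341352528209
[0.53453733 0.06365663 0.20572663] 0.016640086341947406
[0.53869328 0.03588479 0.21098712] -0.011441346951465904
jaw angle -1.21903572081822 rail y ang 1.7193401510004944 x 0.14854382420559775
[ 20.81166926 -15.35652949  -5.5506435 ] [ 0.52029173 -0.38391324]
```

View pics/s3.png

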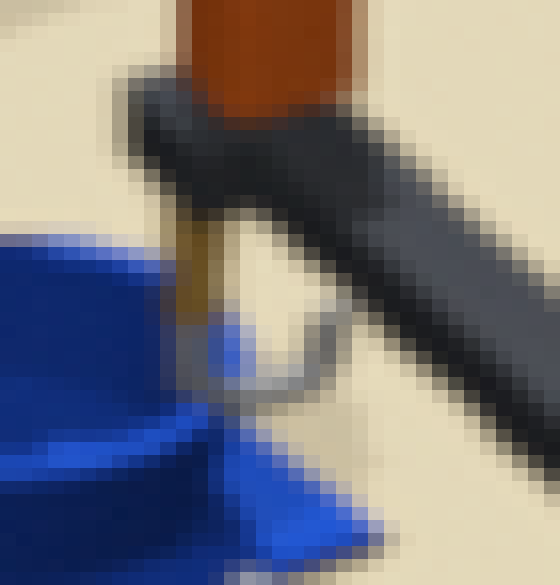

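The grip axis is at (0.537, 0.047) and its top at z≈0.323, which matches the stated height. The hook seat is at z≈0.1925, within the allowed 0.169–0.201. The eye lies about 10 mm to rail +y of the grip. I'll raise the tool and line it up with the rail.

Call:
arm_command(
  series=[
    [[0,0,-1],0.85,-1],
    [[0,0,-1],0.85,-1],
    [[0,0,-1],0.84,-1],
    [[0,0,-1],0,-1],
    [[0,0,-1],0,-1],
  ],
  grip_force=60,
)

```text
clock: 0.6
ee_pos: [0.1799, -0.4903, 0.3545]
tool_rot: [-3.122, -0.219, 0.006]
contact_force: [-0.5, 0.1, 0.2]
opening: 1.001
```

```bash
cat > s.py <<'E'
from h import *
from workcell import env
import sys
st=env.get_state();show(st)
if len(sys.argv)>1: print("units",go(st,[float(x) for x in sys.argv[1:4]]).round(3))
E
python3 s.py .537 .047 .36
```

```text
t 0.6 ee [ 0.1799 -0.4903  0.3545] rail -0.4327 -0.4787 F [-0.53  0.13  0.24] open 1.001
toolx [ 0.99   0.14  -0.003] tooly [ 0.14  -0.99  -0.013] z [-0.004  0.012 -1.   ]
units [ 17.141 -19.29   -0.023]
```

Call:
arm_command(
  series=[
    [[0.85,-0.95,0],0,-1],
    [[0.85,-0.95,0],0,-1],
    [[0.85,-0.95,0],0,-1],
    [[0.85,-0.95,0],0,-1],
    [[0.85,-0.95,0],0,-1],
  ],
)

```text
clock: 1.1
ee_pos: [0.2699, -0.3577, 0.3568]
tool_rot: [-3.125, -0.209, 0.005]
contact_force: [1.0, -0.2, 0.1]
opening: 1.001
```

Call:
arm_command(
  series=[
    [[0.85,-0.95,0],0,-1],
    [[0.85,-0.95,0],0,-1],
    [[0.85,-0.95,0],0,-1],
    [[0.85,-0.95,0],0,-1],
    [[0.85,-0.95,0],0,-1],
  ],
)

```text
clock: 1.6
ee_pos: [0.3616, -0.2195, 0.3567]
tool_rot: [-3.123, -0.207, 0.007]
contact_force: [-0.1, -0.7, -0.3]
opening: 0.997
```

```bash
python3 s.py .537 .047 .36
```

```text
t 1.6 ee [ 0.3616 -0.2195  0.3567] rail -0.213 -0.2378 F [-0.11 -0.69 -0.28] open 0.997
toolx [ 0.991  0.132 -0.004] tooly [ 0.132 -0.991 -0.012] z [-0.005  0.011 -1.   ]
units [ 8.364 -9.642 -0.054]
```

Call:
arm_command(
  series=[
    [[0.85,-0.95,0],0.2,-1],
    [[0.85,-0.95,0],0,-1],
    [[0.85,-0.95,0],0,-1],
    [[0.85,-0.95,0],0,-1],
    [[0.85,-0.95,0],0,-1],
  ],
)

```text
clock: 2.1
ee_pos: [0.4551, -0.0824, 0.3567]
tool_rot: [-3.125, -0.181, 0.01]
contact_force: [-0.1, -0.9, -0.2]
opening: 0.994
```

Call:
arm_command(
  series=[
    [[0.85,-0.95,0],0,-1],
    [[0.85,-0.95,0],0,-1],
    [[0.85,-0.95,0],0,-1],
    [[0,0,0],0,-1],
  ],
)

```text
clock: 2.5
ee_pos: [0.5132, 0.0023, 0.3552]
tool_rot: [-3.124, -0.187, 0.015]
contact_force: [-1.5, -0.0, 0.9]
opening: 1.002
```

```bash
python3 s.py .537 .0472 .36
```

```text
t 2.5 ee [0.5132 0.0023 0.3552] rail -0.0302 -0.0409 F [-1.49 -0.04  0.85] open 1.002
toolx [ 0.993  0.119 -0.009] tooly [ 0.119 -0.993 -0.013] z [-0.01   0.012 -1.   ]
units [ 1.157 -1.674 -0.18 ]
```

Call:
arm_command(
  series=[
    [[0.55,-0.8,0],-0.2,-1],
    [[0.5,-0.75,0],-0.16,-1],
    [[0,0,0],0,-1],
  ],
)

```text
clock: 2.8
ee_pos: [0.5344, 0.0453, 0.3542]
tool_rot: [-3.121, -0.235, 0.019]
contact_force: [-0.4, -0.4, -0.6]
opening: 1.0
```

```bash
python3 s.py .537 .0472 .280
python3 - <<'E'
from workcell import env
import cv2
for n in("scene","top"):
    c=env.capture(n);cv2.imwrite(f"pics/{n}1.png",cv2.resize(c["image"][120:330,220:430,::-1],(600,600),interpolation=cv2.INTER_CUBIC))
E
```

```text
t 2.8 ee [0.5344 0.0453 0.3542] rail -0.0028 -0.0015 F [-0.37 -0.41 -0.58] open 1.0
toolx [ 0.989  0.15  -0.011] tooly [ 0.149 -0.989 -0.013] z [-0.013  0.011 -1.   ]
units [ 0.146 -0.02   2.968]
```

View pics/scene1.png

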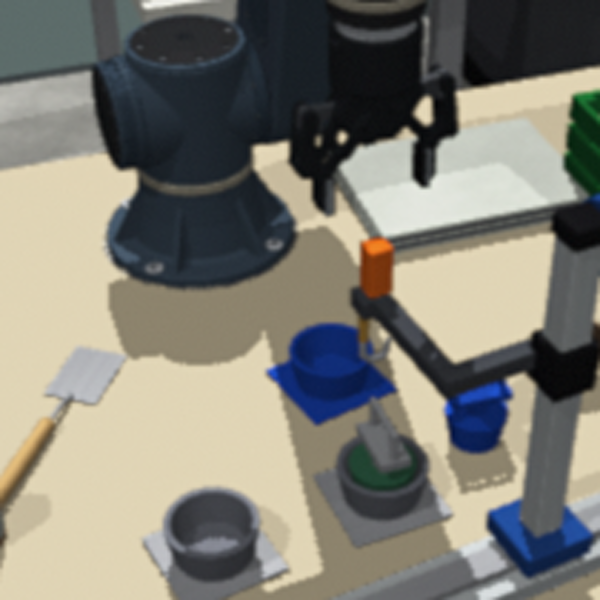

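Call:
arm_command(
  series=[
    [[0.05,0,0.8],0,-1],
    [[0.05,0,0.8],0,-1],
    [[0.05,0,0.7],0,-1],
    [[0,0,0.5],0,-1],
    [[0,0,0],0,-1],
  ],
)

```text
clock: 3.4
ee_pos: [0.534, 0.0398, 0.2835]
tool_rot: [-3.123, -0.224, 0.018]
contact_force: [0.4, -0.9, 0.7]
opening: 0.998
```

```bash
python3 s.py .537 .0472 .278
```

```text
t 3.4 ee [0.534  0.0398 0.2835] rail -0.004 -0.0069 F [ 0.44 -0.88  0.7 ] open 0.998
toolx [ 0.99   0.143 -0.01 ] tooly [ 0.143 -0.99  -0.011] z [-0.012  0.009 -1.   ]
units [ 0.162 -0.273  0.219]
```

Call:
arm_command(
  series=[
    [[0.17,-0.3,0.22],-0.05,-1],
    [[0,0,0],0,-1],
  ],
)

```text
clock: 3.6
ee_pos: [0.537, 0.047, 0.2789]
tool_rot: [-3.123, -0.227, 0.016]
contact_force: [0.7, -0.5, 0.0]
opening: 0.998
```

```bash
python3 s.py .537 .0472 .279
```

```text
t 3.6 ee [0.537  0.047  0.2789] rail -0.0001 -0.0002 F [ 0.66 -0.48  0.01] open 0.998
toolx [ 0.989  0.145 -0.009] tooly [ 0.145 -0.989 -0.011] z [-0.011  0.009 -1.   ]
units [ 0.002 -0.008 -0.005]
```

Call:
arm_command(
  series=[
    [[0,0,0],0,1],
    [[0,0,0],0,1],
    [[0,0,0],0,1],
    [[0,0,0],0,1],
    [[0,0,0],0,1],
  ],
  grip_force=60,
)

```text
clock: 4.1
ee_pos: [0.5378, 0.0469, 0.2809]
tool_rot: [-3.124, -0.228, 0.011]
contact_force: [-0.7, -0.3, 1.1]
opening: 0.272
```

Call:
arm_command(
  series=[
    [[0,0,0],0,1],
    [[0,0,0],0,1],
    [[0,0,0],0,1],
  ],
)

```text
clock: 4.4
ee_pos: [0.5378, 0.0467, 0.2809]
tool_rot: [-3.125, -0.229, 0.011]
contact_force: [-0.6, 0.4, 0.1]
opening: 0.272
```

```bash
python3 s.py .537 .0472 .279
```

```text
t 4.4 ee [0.5378 0.0467 0.2809] rail 0.0007 -0.0006 F [-0.6   0.39  0.1 ] open 0.272
toolx [ 0.989  0.146 -0.006] tooly [ 0.146 -0.989 -0.009] z [-0.008  0.008 -1.   ]
units [-0.028 -0.023  0.076]
```

Call:
arm_command(
  series=[
    [[0,-0.2,0.3],0,1],
    [[0,-0.2,0.5],0,1],
    [[0,0,0.5],0,1],
    [[0,0,0.5],0,1],
    [[0,0,0],0,1],
  ],
)

```text
clock: 4.9
ee_pos: [0.5364, 0.0569, 0.2388]
tool_rot: [-3.126, -0.228, 0.001]
contact_force: [0.0, -1.2, 9.9]
opening: 0.272
```

```bash
python3 s.py .536 .0578 .224
```

```text
t 4.9 ee [0.5364 0.0569 0.2388] rail 0.0009 0.0097 F [ 0.02 -1.17  9.94] open 0.272
toolx [ 0.989  0.145 -0.   ] tooly [ 0.145 -0.989 -0.007] z [-0.001  0.007 -1.   ]
units [-0.011 -0.034  0.594]
```

Call:
arm_command(
  series=[
    [[0,-0.02,0.4],0,1],
    [[0,0,0.2],0,1],
    [[0,0,0],0,1],
  ],
)

```text
clock: 5.2
ee_pos: [0.5364, 0.0575, 0.226]
tool_rot: [-3.126, -0.227, -0.004]
contact_force: [-1.7, -0.2, 10.3]
opening: 0.274
```

```bash
python3 s.py .536 .0578 .22;python3 - <<'E'
from workcell import env
import cv2,numpy as np
for n in("scene","top"):
    c=env.capture(n);np.savez(f"pics/{n}2.npz",**c);cv2.imwrite(f"pics/{n}2.png",cv2.resize(c["image"][230:310,320:400,::-1],(640,600),interpolation=cv2.INTER_CUBIC))
E
```

```text
t 5.2 ee [0.5364 0.0575 0.226 ] rail 0.001 0.0103 F [-1.73 -0.23 10.26] open 0.274
toolx [0.989 0.145 0.003] tooly [ 0.145 -0.989 -0.007] z [ 0.002  0.007 -1.   ]
units [-0.016 -0.013  0.24 ]
```

View pics/scene2.png

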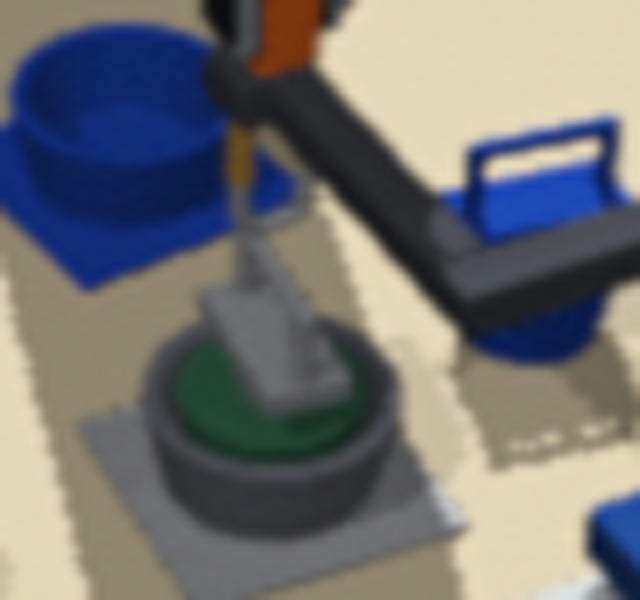

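The hook hangs just above the bar's line, with its bend at ~(270,215) in the crop and the bar from ~(250,250) to (330,350). Feeling down in small steps.

Call:
arm_command(
  series=[
    [[0,0,0.2],0,1],
    [[0,0,0.15],0,1],
  ],
)

```text
clock: 5.5
ee_pos: [0.5365, 0.0575, 0.2197]
tool_rot: [-3.126, -0.227, -0.009]
contact_force: [-2.1, -0.9, 9.6]
opening: 0.274
```

Call:
arm_command(
  series=[
    [[0,0,0.1],0,1],
  ],
)

```text
clock: 5.6
ee_pos: [0.5365, 0.0575, 0.2181]
tool_rot: [-3.127, -0.227, -0.011]
contact_force: [-2.3, -1.6, 10.2]
opening: 0.273
```

Call:
arm_command(
  series=[
    [[0,0,0.1],0,1],
  ],
)

```text
clock: 5.7
ee_pos: [0.5366, 0.0575, 0.2165]
tool_rot: [-3.127, -0.227, -0.012]
contact_force: [-2.4, -1.2, 10.1]
opening: 0.273
```

Call:
arm_command(
  series=[
    [[0,0,0.07],0,1],
    [[0,0,0.07],0,1],
  ],
)

```text
clock: 5.9
ee_pos: [0.5366, 0.0575, 0.2148]
tool_rot: [-3.127, -0.227, -0.016]
contact_force: [-1.8, -1.4, 11.4]
opening: 0.27
```

Call:
arm_command(
  series=[
    [[0,0,0.06],0,1],
    [[0,0,0.06],0,1],
  ],
)

```text
clock: 6.1
ee_pos: [0.5367, 0.0575, 0.2138]
tool_rot: [-3.127, -0.227, -0.02]
contact_force: [-0.9, -1.8, 11.4]
opening: 0.272
```

Call:
arm_command(
  series=[
    [[0,0,0.06],0,1],
    [[0,0,0.06],0,1],
  ],
)

```text
clock: 6.3
ee_pos: [0.5367, 0.0575, 0.2128]
tool_rot: [-3.127, -0.227, -0.023]
contact_force: [-2.1, -0.0, 9.9]
opening: 0.276
```

Call:
arm_command(
  series=[
    [[0,0,0.06],0,1],
    [[0,0,0.06],0,1],
  ],
)

```text
clock: 6.5
ee_pos: [0.5368, 0.0575, 0.2118]
tool_rot: [-3.127, -0.227, -0.027]
contact_force: [-2.6, -0.9, 10.4]
opening: 0.275
```

Call:
arm_command(
  series=[
    [[0,0,0.06],0,1],
    [[0,0,0.06],0,1],
  ],
)

```text
clock: 6.7
ee_pos: [0.5369, 0.0575, 0.2108]
tool_rot: [-3.127, -0.227, -0.031]
contact_force: [-2.1, -0.9, 11.2]
opening: 0.272
```

Call:
arm_command(
  series=[
    [[0,0,0.06],0,1],
    [[0,0,0.06],0,1],
  ],
)

```text
clock: 6.9
ee_pos: [0.5369, 0.0575, 0.2098]
tool_rot: [-3.127, -0.227, -0.035]
contact_force: [-3.2, -0.8, 10.5]
opening: 0.275
```

Call:
arm_command(
  series=[
    [[0,0,0.06],0,1],
    [[0,0,0.06],0,1],
  ],
)

```text
clock: 7.1
ee_pos: [0.537, 0.0575, 0.2088]
tool_rot: [-3.127, -0.227, -0.038]
contact_force: [-2.6, 0.1, 10.8]
opening: 0.276
```

Call:
arm_command(
  series=[
    [[0,0,0.06],0,1],
    [[0,0,0.06],0,1],
  ],
)

```text
clock: 7.3
ee_pos: [0.537, 0.0575, 0.208]
tool_rot: [-3.127, -0.227, -0.042]
contact_force: [-3.8, -0.8, 14.2]
opening: 0.273
```

Call:
arm_command(
  series=[
    [[0,0,0.06],0,1],
    [[0,0,0.06],0,1],
  ],
)

```text
clock: 7.5
ee_pos: [0.5371, 0.0575, 0.2078]
tool_rot: [-3.127, -0.227, -0.047]
contact_force: [-4.4, -1.7, 16.0]
opening: 0.274
```

```bash
python3 s.py .536 .0578 .22;python3 - <<'E'
from workcell import env
import cv2,numpy as np
for n in("scene",):
    c=env.capture(n);np.savez(f"pics/{n}3.npz",**c);cv2.imwrite(f"pics/{n}3.png",cv2.resize(c["image"][240:290,335:375,::-1],(640,600),interpolation=cv2.INTER_CUBIC))
E
```

```text
t 7.5 ee [0.5371 0.0575 0.2078] rail 0.0016 0.0102 F [-4.36 -1.69 16.02] open 0.274
toolx [0.989 0.145 0.03 ] tooly [ 0.145 -0.989 -0.004] z [ 0.029  0.008 -1.   ]
units [-0.027 -0.019 -0.488]
```

View pics/scene3.png

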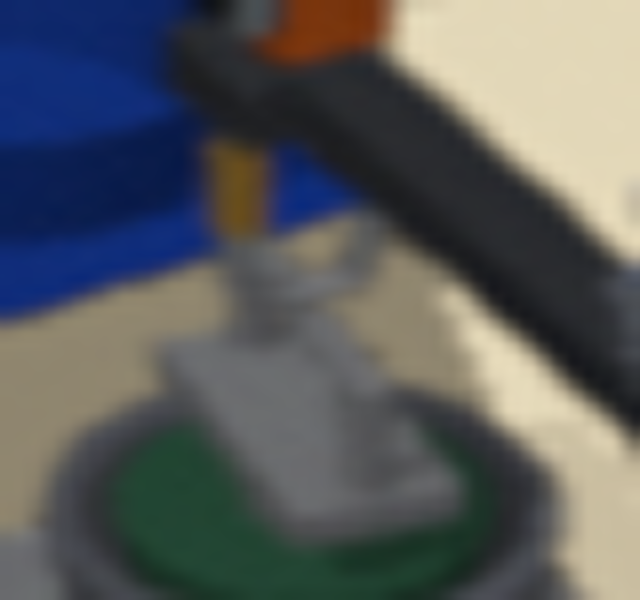

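Contact felt at TCP z≈0.208, which puts the hook's underside on the bar top at 0.115. The seat is therefore about TCP − 0.086, and vision gave −0.0885. The target TCP z under the bar is ≈0.177. I'll rise a little, move 30 mm to rail −y, then go down.

Call:
arm_command(
  series=[
    [[0,0,-0.15],0,1],
    [[0,0.2,-0.05],0,1],
    [[0,0.5,0.03],0,1],
    [[0,0.5,0.04],0,1],
    [[0,0,0.04],0,1],
  ],
)

```text
clock: 8.05
ee_pos: [0.5416, 0.0279, 0.2155]
tool_rot: [-3.125, -0.229, -0.057]
contact_force: [-2.9, -0.7, 10.1]
opening: 0.274
```

```bash
python3 s.py .5395 .0265 .177
```

```text
t 8.05 ee [0.5416 0.0279 0.2155] rail 0.0017 -0.0198 F [-2.87 -0.66 10.06] open 0.274
toolx [0.989 0.146 0.037] tooly [ 0.146 -0.989 -0.004] z [ 0.036  0.01  -0.999]
units [-0.15   0.05   1.536]
```

Call:
arm_command(
  series=[
    [[-0.02,0,0.5],0,1],
    [[-0.02,0,0.5],0,1],
    [[-0.02,0,0.45],0,1],
    [[0,0,0.1],0,1],
  ],
)

```text
clock: 8.45
ee_pos: [0.5419, 0.0276, 0.1805]
tool_rot: [-3.125, -0.228, -0.067]
contact_force: [-3.7, -0.6, 11.7]
opening: 0.274
```

```bash
python3 s.py .5405 .0265 .177;python3 - <<'E'
from workcell import env
import cv2,numpy as np
for n in("scene","top"):
    c=env.capture(n);np.savez(f"pics/{n}4.npz",**c);cv2.imwrite(f"pics/{n}4.png",cv2.resize(c["image"][240:300,325:385,::-1] if n=="scene" else c["image"][220:290,250:320,::-1],(600,600),interpolation=cv2.INTER_CUBIC))
E
```

```text
t 8.45 ee [0.5419 0.0276 0.1805] rail 0.0019 -0.0201 F [-3.66 -0.56 11.65] open 0.274
toolx [0.989 0.145 0.043] tooly [ 0.145 -0.989 -0.004] z [ 0.042  0.01  -0.999]
units [-0.066  0.035  0.136]
```

View pics/scene4.png

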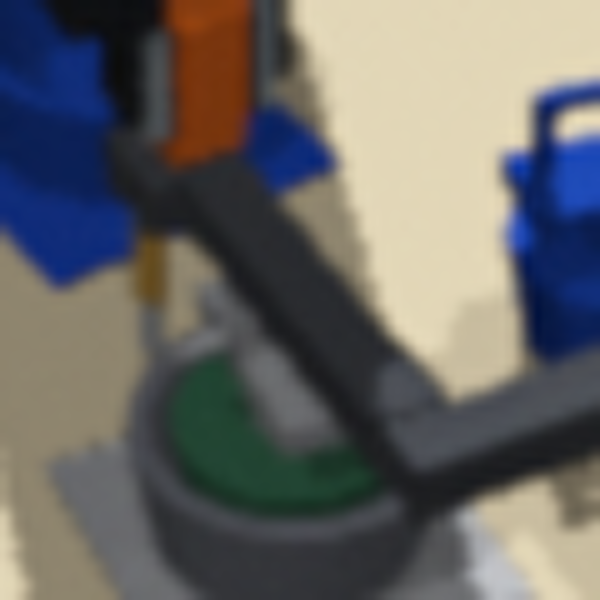

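View pics/top4.png

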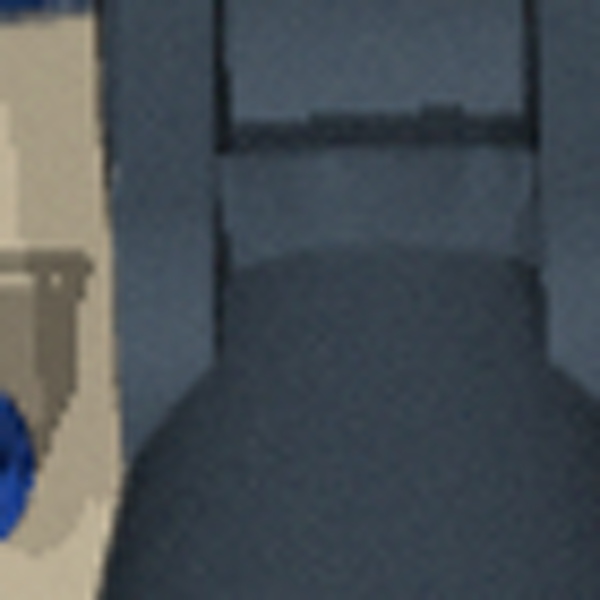

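Call:
arm_command(
  series=[
    [[-0.03,0,0.12],0,1],
    [[-0.03,0,0.11],0,1],
  ],
)

```text
clock: 8.75
ee_pos: [0.5419, 0.0276, 0.1777]
tool_rot: [-3.125, -0.228, -0.074]
contact_force: [-0.7, -1.3, 10.7]
opening: 0.273
```

Call:
arm_command(
  series=[
    [[0,-0.2,0.06],0,1],
    [[0,-0.2,0.05],0,1],
  ],
)

```text
clock: 8.95
ee_pos: [0.5406, 0.037, 0.1771]
tool_rot: [-3.126, -0.227, -0.078]
contact_force: [-3.5, -1.6, 11.1]
opening: 0.273
```

Call:
arm_command(
  series=[
    [[0,-0.1,0.05],0,1],
  ],
)

```text
clock: 9.05
ee_pos: [0.5402, 0.0397, 0.1769]
tool_rot: [-3.126, -0.227, -0.08]
contact_force: [-3.2, -1.3, 12.2]
opening: 0.28
```

Call:
arm_command(
  series=[
    [[0,-0.1,0.05],0,1],
  ],
)

```text
clock: 9.15
ee_pos: [0.5399, 0.0423, 0.1768]
tool_rot: [-3.126, -0.227, -0.081]
contact_force: [-4.5, -1.0, 12.5]
opening: 0.271
```

No lateral force, so the tip is passing under the bar. Carrying on.

Call:
arm_command(
  series=[
    [[0,-0.15,0.045],0,1],
    [[0,-0.15,0.045],0,1],
  ],
)

```text
clock: 9.35
ee_pos: [0.5388, 0.0499, 0.1767]
tool_rot: [-3.126, -0.227, -0.085]
contact_force: [-3.9, -1.2, 11.9]
opening: 0.276
```

Call:
arm_command(
  series=[
    [[0,-0.15,0.045],0,1],
    [[0,-0.15,0.045],0,1],
  ],
)

```text
clock: 9.55
ee_pos: [0.5377, 0.0575, 0.1767]
tool_rot: [-3.126, -0.227, -0.088]
contact_force: [-2.2, -0.9, 12.2]
opening: 0.271
```

```bash
python3 s.py .536 .0578 .177;python3 - <<'E'
from workcell import env
import cv2,numpy as np
for n in("scene",):
    c=env.capture(n);cv2.imwrite(f"pics/{n}5.png",cv2.resize(c["image"][240:300,325:385,::-1],(600,600),interpolation=cv2.INTER_CUBIC))
E
```

```text
t 9.55 ee [0.5377 0.0575 0.1767] rail 0.0022 0.0101 F [-2.23 -0.87 12.22] open 0.271
toolx [0.988 0.144 0.057] tooly [ 0.144 -0.99  -0.002] z [ 0.056  0.011 -0.998]
units [-0.065 -0.02  -0.016]
```

View pics/scene5.png

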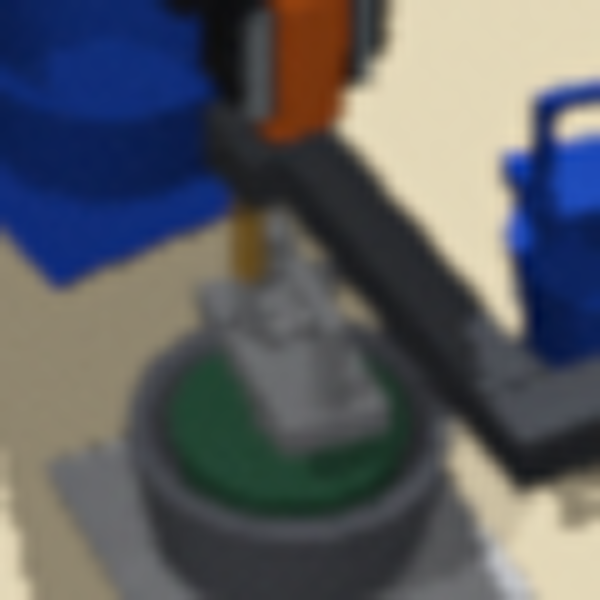

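The hook is under the bar. Letting it rise slowly.

Call:
arm_command(
  series=[
    [[0,0,-0.1],0,1],
    [[0,0,-0.1],0,1],
    [[0,0,-0.05],0,1],
  ],
)

```text
clock: 9.9
ee_pos: [0.5377, 0.0585, 0.1862]
tool_rot: [-3.124, -0.228, -0.094]
contact_force: [-3.5, -0.5, 10.8]
opening: 0.272
```

Call:
arm_command(
  series=[
    [[0,0,-0.03],0,1],
    [[0,0,-0.03],0,1],
    [[0,0,-0.03],0,1],
  ],
)

```text
clock: 10.2
ee_pos: [0.5378, 0.0585, 0.192]
tool_rot: [-3.124, -0.228, -0.101]
contact_force: [-3.0, -0.9, 11.6]
opening: 0.277
```

Call:
arm_command(
  series=[
    [[0,0,-0.03],0,1],
    [[0,0,-0.03],0,1],
    [[0,0,-0.03],0,1],
  ],
)

```text
clock: 10.5
ee_pos: [0.5378, 0.0586, 0.1969]
tool_rot: [-3.124, -0.228, -0.106]
contact_force: [-1.0, -0.8, 5.9]
opening: 0.272
```

The load is now on the hook (arm force fell from 11 to 6 N).

Call:
arm_command(
  series=[
    [[0,0,-0.08],0,1],
    [[0,0,-0.1],0,1],
    [[0,0,-0.12],0,1],
    [[0,0,-0.12],0,1],
    [[0,0,-0.12],0,1],
  ],
)

```text
clock: 11.0
ee_pos: [0.538, 0.0585, 0.2137]
tool_rot: [-3.123, -0.228, -0.114]
contact_force: [-0.5, -1.0, 5.1]
opening: 0.277
```

```bash
python3 s.py .536 .0578 .177;python3 - <<'E'
from workcell import env
import cv2,numpy as np
for n in("scene",):
    c=env.capture(n);cv2.imwrite(f"pics/{n}6.png",cv2.resize(c["image"][220:300,315:395,::-1],(600,600),interpolation=cv2.INTER_CUBIC))
E
```

```text
t 11.0 ee [0.538  0.0585 0.2137] rail 0.0026 0.0111 F [-0.51 -1.01  5.08] open 0.277
toolx [0.987 0.144 0.073] tooly [ 0.145 -0.989 -0.003] z [ 0.072  0.013 -0.997]
units [-0.189  0.023  1.459]
```

View pics/scene6.png

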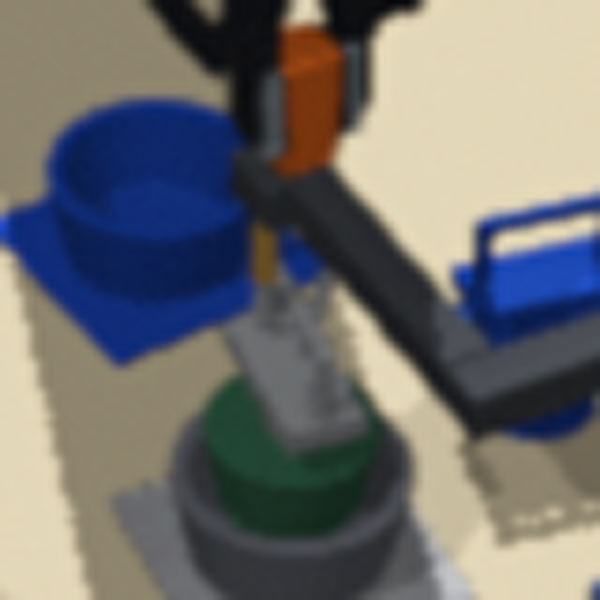

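The plunger is lifting evenly, its green foot visible above the rim at ~(290,470). Continuing the rise.

Call:
arm_command(
  series=[
    [[0,0,-0.15],0,1],
    [[0,0,-0.15],0,1],
    [[0,0,-0.15],0,1],
    [[0,0,-0.15],0,1],
    [[0,0,-0.15],0,1],
  ],
)

```text
clock: 11.55
ee_pos: [0.538, 0.0586, 0.2364]
tool_rot: [-3.122, -0.228, -0.122]
contact_force: [1.1, 0.4, 4.0]
opening: 0.274
```

Call:
arm_command(
  series=[
    [[-0.03,0,-0.15],0,1],
    [[-0.03,0,-0.15],0,1],
    [[-0.03,0,-0.15],0,1],
    [[0,0,-0.15],0,1],
    [[0,0,-0.15],0,1],
  ],
)

```text
clock: 12.05
ee_pos: [0.5382, 0.0586, 0.2586]
tool_rot: [-3.121, -0.228, -0.137]
contact_force: [5.6, 0.4, 3.8]
opening: 0.273
```

```bash
python3 s.py .536 .0578 .281
```

```text
t 12.05 ee [0.5382 0.0586 0.2586] rail 0.0029 0.0111 F [5.6  0.41 3.76] open 0.273
toolx [0.986 0.145 0.088] tooly [ 0.145 -0.989 -0.003] z [ 0.086  0.016 -0.996]
units [-0.012  0.016 -0.9  ]
```

Call:
arm_command(
  series=[
    [[0.01,0,-0.15],0,1],
    [[0.01,0,-0.15],0,1],
    [[0,0,-0.12],0,1],
    [[0,0,-0.1],0,1],
    [[0,0,-0.06],0,1],
  ],
)

```text
clock: 12.55
ee_pos: [0.5382, 0.0586, 0.2747]
tool_rot: [-3.12, -0.228, -0.139]
contact_force: [3.7, 0.3, 3.1]
opening: 0.27
```

Call:
arm_command(
  series=[
    [[0,0,-0.06],0,1],
    [[0,0,-0.06],0,1],
  ],
)

```text
clock: 12.75
ee_pos: [0.5382, 0.0586, 0.2779]
tool_rot: [-3.12, -0.228, -0.14]
contact_force: [6.2, 0.5, 2.9]
opening: 0.275
```

Call:
arm_command(
  series=[
    [[0,0,-0.06],0,1],
    [[0,0,-0.04],0,1],
  ],
)

```text
clock: 12.95
ee_pos: [0.5382, 0.0586, 0.2804]
tool_rot: [-3.12, -0.228, -0.14]
contact_force: [4.9, -0.2, 3.1]
opening: 0.272
```

Call:
arm_command(
  series=[
    [[0,0,-0.04],0,1],
    [[0,0,-0.04],0,1],
  ],
)

```text
clock: 13.15
ee_pos: [0.5381, 0.0586, 0.2807]
tool_rot: [-3.12, -0.228, -0.137]
contact_force: [8.8, 0.4, -6.0]
opening: 0.274
```

Call:
arm_command(
  series=[
    [[0,0,-0.05],0,1],
    [[0,0,-0.05],0,1],
  ],
)

```text
clock: 13.35
ee_pos: [0.5381, 0.0586, 0.2807]
tool_rot: [-3.121, -0.228, -0.133]
contact_force: [7.2, 1.0, -6.6]
opening: 0.271
```

```bash
python3 s.py .536 .0578 .281;python3 - <<'E'
from h import *
from workcell import env
for n in("scene",):
    c=env.capture(n);np.savez("pics/s7.npz",**c);cv2.imwrite(f"pics/{n}7.png",cv2.resize(c["image"][190:310,305:425,::-1],(600,600),interpolation=cv2.INTER_CUBIC))
E
```

```text
t 13.35 ee [0.5381 0.0586 0.2807] rail 0.0027 0.0111 F [ 7.22  0.97 -6.6 ] open 0.271
toolx [0.986 0.144 0.085] tooly [ 0.145 -0.989 -0.004] z [ 0.084  0.016 -0.996]
units [-0.085  0.019 -0.021]
```

View pics/scene7.png

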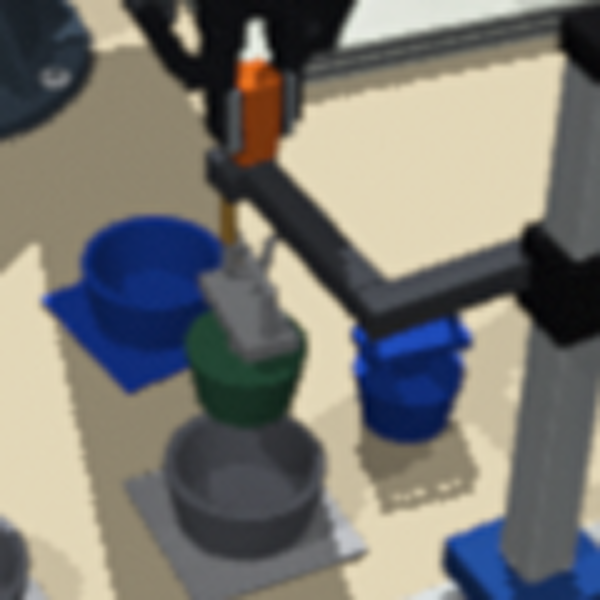

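The hook is at the top stop: z is 0.2807 as at the start, and the arm force changed sign. The plunger hangs clear above its mould. Now releasing.

Call:
arm_command(
  series=[
    [[0,0,0.02],0,1],
    [[0,0,0],0,0.2],
    [[0,0,0],0,-0.2],
    [[0,0,0],0,-1],
    [[0,0,0],0,-1],
  ],
)

```text
clock: 13.9
ee_pos: [0.5351, 0.0585, 0.2779]
tool_rot: [-3.121, -0.227, -0.12]
contact_force: [-0.2, 0.3, -0.1]
opening: 0.892
```

```bash
python3 s.py .536 .0578 .281;python3 - <<'E'
from h import *
from workcell import env
for n in("scene",):
    c=env.capture(n);cv2.imwrite(f"pics/{n}8.png",cv2.resize(c["image"][150:310,265:425,::-1],(600,600),interpolation=cv2.INTER_CUBIC))
E
```

```text
t 13.9 ee [0.5351 0.0585 0.2779] rail -0.0002 0.0115 F [-0.15  0.29 -0.06] open 0.892
toolx [0.987 0.144 0.077] tooly [ 0.145 -0.989 -0.005] z [ 0.076  0.016 -0.997]
units [ 0.04   0.033 -0.121]
```

View pics/scene8.png

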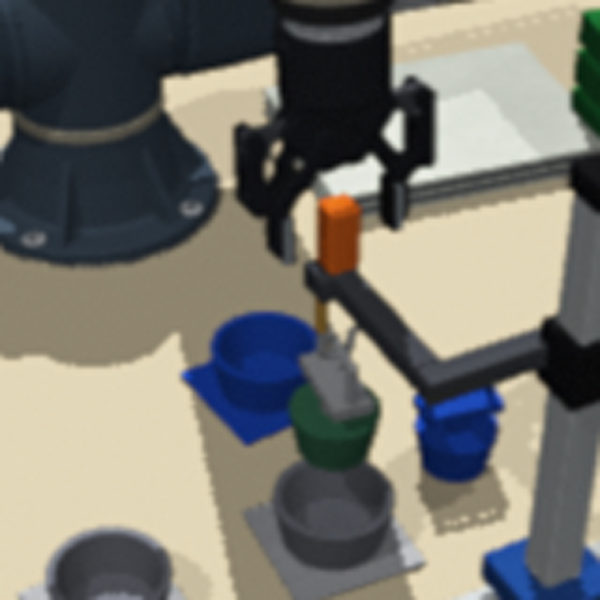

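The fingers are open on both sides of the grip and the plunger still hangs. Backing straight up.

Call:
arm_command(
  series=[
    [[0,0,-0.4],0,-1],
    [[0,0,-0.8],0,-1],
    [[0,0,-0.8],0,-1],
    [[0,0,-0.8],0,-1],
    [[0,0,-0.8],0,-1],
  ],
)

```text
clock: 14.45
ee_pos: [0.5262, 0.0569, 0.3709]
tool_rot: [-3.121, -0.227, -0.113]
contact_force: [0.2, 0.3, 1.0]
opening: 0.999
```

Call:
arm_command(
  series=[
    [[-0.9,0,-0.4],0,-1],
    [[-0.9,0,0],0,-1],
    [[-0.9,0,0],0,-1],
    [[-0.9,0,0],0,-1],
    [[-0.9,0,0],0,-1],
  ],
)

```text
clock: 14.95
ee_pos: [0.4136, 0.0404, 0.3786]
tool_rot: [-3.12, -0.227, -0.126]
contact_force: [1.5, 0.3, 0.2]
opening: 1.0
```

Call:
arm_command(
  series=[
    [[0,0,0],0,-1],
    [[0,0,0],0,-1],
    [[0,0,0],0,-1],
    [[0,0,0],0,-1],
    [[0,0,0],0,-1],
  ],
)

```text
clock: 15.45
ee_pos: [0.4131, 0.0403, 0.3816]
tool_rot: [-3.12, -0.227, -0.132]
contact_force: [-0.3, 0.2, -0.1]
opening: 0.999
```

```bash
python3 s.py;python3 - <<'E'
from h import *
from workcell import env
vv,uu=np.mgrid[0:480,0:640]
for n in("scene","top"):
    c=env.capture(n);cv2.imwrite(f"pics/{n}9.png",c["image"][:,:,::-1])
    K,R,t,o=cam(c);d=np.stack([(uu-K[0,2])/K[0,0],-(vv-K[1,2])/K[1,1],-np.ones(uu.shape)],-1)@R
    A=o+d*c["z_map"][...,None]
    g=cv2.inRange(cv2.cvtColor(c["image"],cv2.COLOR_RGB2HSV),(5,180,120),(16,255,255))>0
    q=A[g&(A[...,2]<.4)];print(n,"grip top",q[:,2].max(),"rect",cv2.minAreaRect(q[:,:2].astype(np.float32))[0])
    for z0,z1 in((.155,.175),(.115,.135),(.045,.055)):
        m=(A[...,2]>z0)&(A[...,2]<z1)&(np.hypot(A[...,0]-.535,A[...,1]-.058)<.06)
        q=A[m];
        if len(q)>3: print(z0,len(q),cv2.minAreaRect(q[:,:2].astype(np.float32)))
E
```

```text
t 15.45 ee [0.4131 0.0403 0.3816] rail -0.1236 0.0116 F [-0.28  0.2  -0.12] open 0.999
toolx [0.986 0.144 0.085] tooly [ 0.145 -0.989 -0.005] z [ 0.083  0.017 -0.996]
scene grip top 0.3219848951113795 rect (0.5376799702644348, 0.05567209795117378)
0.155 198 ((0.5371555685997009, 0.0580110177397728), (0.06918428093194962, 0.033277228474617004), 2.176927089691162)
0.115 102 ((0.5497040748596191, 0.047933533787727356), (0.06281396001577377, 0.03511470556259155), 47.61238098144531)
0.045 172 ((0.5428495407104492, 0.05781426280736923), (0.09250429272651672, 0.0849398598074913), 71.15937042236328)
top grip top 0.32547536363829344 rect (0.5355579853057861, 0.05732265114784241)
0.155 125 ((0.5366153717041016, 0.05848802626132965), (0.06632266938686371, 0.031451515853405), 1.3968485593795776)
0.115 23 ((0.5349409580230713, 0.05821945518255234), (0.05710555985569954, 0.06386728584766388), 9.082586288452148)
0.045 188 ((0.5339588522911072, 0.058267805725336075), (0.08714433759450912, 0.09409655630588531), 9.778341293334961)
```

View pics/scene9.png

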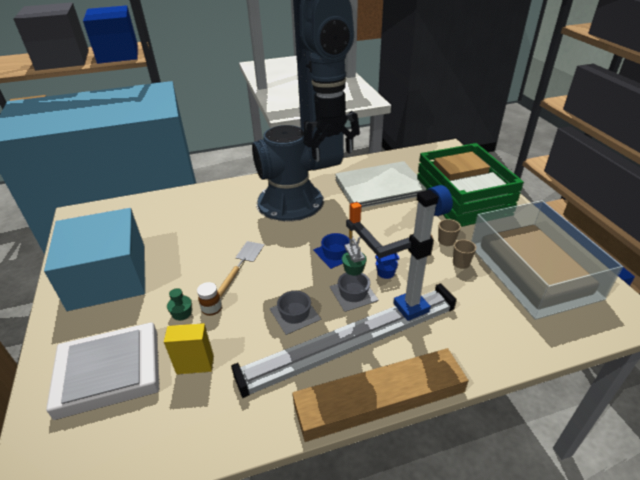

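View pics/top9.png

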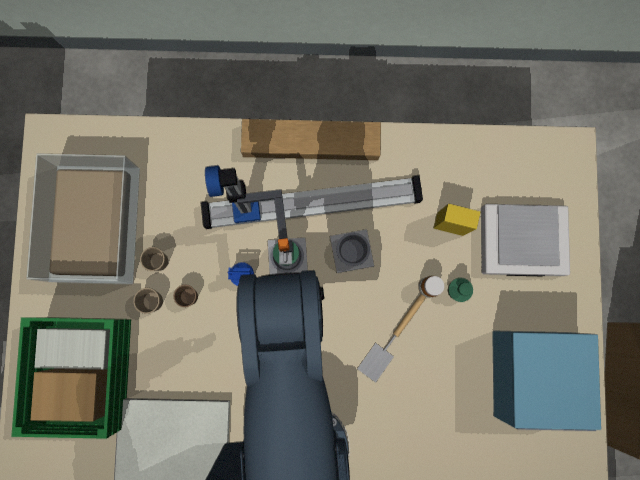

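The plunger hangs upright over its mould. Its plate has risen from z≈0.08 to ≈0.165, centred at (0.537, 0.058), and the bystanders look unmoved. Handing in.

```bash
python3 -c "
from workcell import env
print(env.job_done())"
```

```text
the job is handed in; nothing more can be done
None
```

The job is handed in, with the plunger hanging on the hook above its mould. No verdict was reported. The clock stood at about 15.5 s of the 54 s allowed.

**What I did:**
- I gripped the orange grip, pulled the hook down and felt the top of the eye's bar at TCP z≈0.208, pressing with about 5 N.
- I then moved 30 mm to the side, lowered the hook and passed it under the bar, feeling no sideways force.
- The load came onto the hook as it rose slowly. I kept hold up to the top stop, let go there and backed away.

**Last checks:**
- **Grip height:** its top is at z≈0.322–0.325, the same as at the start.
- **Plunger:** its plate rose from z≈0.08 to about 0.165. It sits within about 3 mm of the grip's axis and, by the top view, over the mould.
- **Bystanders:** they look unmoved in both pictures. I compared these by eye, not by measurement.
- **Wrist force:** about 0 N, so the robot touches nothing.

**What disagreed:**
- The hook length from the picture was about 2.5 mm off the one I felt; I used the felt one.
- The tool tilted by about 0.08 rad under load, and I left that uncorrected.

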